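# Snap the palm grip back onto the vegetable slicer

### The job

The vegetable slicer has just been washed and its palm grip is off. First slide the food sled back along the rails, off the blade, until it is fully against its stop at the handle end; then fit the loose palm grip, open end down, over the sled's split stud, press it down through the click until it sits fully home, and keep pressing it down firmly. Finish while still holding the grip pressed down like that, with the sled still at its stop, and leave the salt shaker, the tin, the egg timer and the small cup where they are.

Things in the scene. Friction and masses are not known exactly. Their poses are not given: they have to be found in the camera images.
- slicer: White flat vegetable slicer, held to the worktop by suction feet: catch box, steel deck, two rails; 316 mm long plus handle loop (365 in all), 126 wide, rails' top at height 72. Origin: middle of its underside. x axis: along the rails away from the handle loop (loop at the -x end, towards the robot); z up. The blade crosses the deck at x = +10 mm.
- sled (a joint): Place of the grey food sled on the rails, m: 0 = far end, over the blade; grows as it moves towards the handle loop (the slicer's -x); 0.120 = hard against the stop there. Slides with about 3 N and stays where it is left. Sled plate 108 mm long, 136 wide, top 80 mm and raised rim 85 mm above the worktop.
- sled_turret (a point): On the axis of the round turret in the middle of the sled, 105 mm above the worktop; moves with the sled, axes as the slicer's. The turret is 47 mm in diameter, straight-sided from 94 to 116 mm above the worktop and free all round: pinch it here to move the sled.
- stud_seat (a point): Middle of the turret's flat top (the seat), 116 mm above the worktop; moves with the sled, axes as the slicer's. The split stud rises from it: a mushroom head slit into four sprung prongs, 33 mm across at its widest, 12 mm above the seat; its top is 18 mm above the seat. The prongs give way inwards when the palm grip is pressed over them.
- palm_grip: Loose palm grip: grey fluted round cap, 46 mm diameter, 50 high, domed closed top, about 90 g, standing open end down. Origin: centre of the open underside, z up. Sides straight to 34 mm height. Bore 35 mm, with a 28 mm throat 3 to 6 mm above the underside.
- grip_mouth (a point): Centre of the palm grip's open underside (same point as its origin). Pressed down straight over the stud it meets the prongs about 14 mm above the seat, needs about 10 N until 10 mm, then clicks: the force drops and the prongs pull it down. Fully home it lies on stud_seat, any turn about z; a firm press there is some 15 N.
- salt_shaker: Bystander: salt shaker, 44 mm in diameter, 90 mm high, origin in the middle of its underside.
- tuna_tin: Bystander: flat steel tin, 66 mm in diameter, 22 mm high, origin in the middle of its underside.
- egg_timer: Bystander: white wind-up egg timer, 62 mm in diameter, 58 mm high, origin in the middle of its underside.
- espresso_cup: Bystander: small cup with a handle, 64 x 88 x 49 mm, origin at the middle of its underside.
Mind the look-alikes: they are no part of the job. Of the things shaped like the palm_grip, the grey one is meant.

How it is judged:
By the outcome, as a careful person would: the job done as asked, in the order asked, and still so for the second after the job is handed in, while the arm keeps its last pose, push and grip.
It also fails if it takes over 64 s, if anything falls off the work surface, if the arm or the gripper's body presses on something with over 40 N, if the wrist force passes 120 N, or if a joint passes its speed limit or range.

### The arm

A 7-joint arm with a two-finger parallel gripper is mounted at the origin on a cart in front of the work surface, level with it; the furniture and walls round the work are solid. World frame = base frame: x ahead of the robot, y to its left, z up, the work surface at z = 0. Lengths are in m, angles in rad, forces in N, time in s.
With the tool pointing down it reaches from about 0.425 to 0.925 m from the base axis. Payload 6.8 kg.
Tool frame: the origin (TCP) lies on the centre line of the jaws, within the pads' length; the fingertips stand 14 mm ahead of it and the grasp point (between the pads) lies 5 mm behind it; z points along the fingers, y is the line along which they close (so a half turn about z gives the same grasp; the last joint's range is limited). The gripper opens to 85 mm and grips with 20 to 120 N. Pads are 22 mm wide; open, the fingers measure 114 mm over their backs; the gripper's body (76 mm by 85 mm) begins 54 mm behind the grasp point. The pads swing forward as they close: fully open they stand 13 mm farther back than shut.
Start: joints at [1.149, 0.477, 0.022, 1.555, -0.011, 1.109, -0.083], TCP at [0.208, -0.642, 0.245] pointing down, gripper open.
Joint ranges: [-2.96, 2.96], [-0.34, 2.1], [-1.41, 1.46], [0.24, 2.44], [-1.37, 4.51], [0.17, 1.92], [-2.96, 2.96]. Speed limits (rad/s): [2.39, 2.39, 3.14, 3.14, 3.14, 3.14, 3.14].

### API

Orientations are given as a unit quaternion [w, x, y, z].
In Python, from station import bot gives the robot as it stands. The module is installed in compiled form; this text tells all that it offers.
- The arm moves only by the tool drive_tool, never from a script. Its argument "commands" is a list of rows, each an object with "hand": the opening, from 0 (shut) to 1 (fully open); "translation": the shift along the world's x, y, z in mm, a list of three; "angular": the turn, a rotation vector about the world's x, y, z in rad, a list of three. In form: [{"hand": hand, "translation": [tx, ty, tz], "angular": [ax, ay, az]}, ...]. A call has 1 to 12 rows; each row is the pose to reach, as a shift and turn from the pose commanded when the call began; what a row does not reach only later rows make up. A row lasts 1/8 s, in which the tool goes at most 62.5 mm and 10.7 degrees, less where a joint would pass 70% of its speed; a pose out of reach is approached as far as the arm can. A call with a gripper value outside its range is refused whole. The fingers move at their own pace and stop on an object; "force" is the grip in N (left out, the last holds). Time passes only in rows, so rows that repeat a pose let the fingers close. It gives the time, the measured TCP pose, the force, the opening and the grip force at its end, in the units of the state.
- bot.get_obs(): the state, without advancing time (a new reading comes with each control period).
- bot.read_camera(name): name is "side" or "top" or "wrist"; returns the picture (480x640x3 uint8, red, green, blue); there is no depth.
- bot.camera_model(name): a dict with "fx", "fy", "cx", "cy" (pixels), "k1" (the pictures are not rectified: a ray, as slopes to the right and down, at radius r is drawn at 1 + k1 r^2 times it, then the intrinsics apply), "view" (4x4, takes a point from world to camera coordinates). Camera axes: x right, y up, looking along -z (the intrinsics and any distortion apply to the point x, -y, -z); pixel columns grow to the right and rows downward; lengths in m; the calibration is good to about 2 mm. A picture is of the moment at which its call begins: read the wrist's pose just before it. camera_model takes no time and is no camera call; for the wrist camera it gives the pose at the moment of the call.
- bot.hand_in(): hands the job in; it is judged then, once.
Trained networks look in the newest picture that a camera, given by its name, has taken for a name from the list of things; names that differ only in an ending like _2 or _b are one class to them, and where a whole thing is asked for, a point or a joint stands for the part that bears it (a point fixed in the world has none). Each returns a list of dicts, best first, with "score" (0 to 1); they miss things now and then, are a little off and sometimes report something else, mostly with a low value. They report only what shows in the picture. A call takes as long as a camera call. They do not tell look-alikes from the thing itself.
- bot.find_in(camera, query): "position" ([column, row] in pixels, amid what is visible of it).
- bot.outline_of(camera, query): "pixels" (480x640 bool, what is visible of it) and "position" ([column, row] in pixels, amid what is visible of it).
The state is a dict: "t": time; "q": joint angles; "joint_vel": joint speeds; "joint_torque": joint torques, N m; "eef_pos": TCP position; "tool_rot": TCP orientation; "contact_force": force on the tool from outside, world axes, zero at the start; "torque": the same for the moment, N m; "gripper_width": opening from 0.0 (shut) to 1.0 (fully open); "grasp_force": force on a finger pad.
Only numpy, scipy, OpenCV 4.12 (cv2) and the standard library are available. Lean on these libraries where they do the work, as an engineer would, in place of code of your own. Each camera call takes 0.05 s, during which the arm holds its last target. There are 200 camera calls.

## Working session

There is one attempt and no reset: what is moved stays moved. The work goes in short steps, Python scripts to look and compute and a tool call to move; the robot and the scene stay as the last step left them, time stands still between calls to the robot, and variables do not carry over. Pictures are saved under pics/ and viewed, at most 10 in all, crops included, and the job is handed in when it is done.

Besides the shell and the picture viewer there is one more tool, called after ">>>" in YAML: its name, and indented under it one key for each argument. drive_tool: Moves the arm, as the interface text tells. Its arguments: {"type":"object","properties":{"commands":{"type":"array","items":{"type":"object","properties":{"hand":{"type":"number"},"translation":{"type":"array","items":{"type":"number"}},"angular":{"type":"array","items":{"type":"number"}}}}},"force":{"type":"number"}},"required":["commands"]}

```bash
mkdir -p pics
cat > h.py <<'E'
import numpy as np, cv2
from station import bot
def save(cam,name):
    im=bot.read_camera(cam); cv2.imwrite(f'pics/{name}.png',im[:,:,::-1]); return im
def ray(m,px):
    x=(px[0]-m['cx'])/m['fx']; y=(px[1]-m['cy'])/m['fy']
    rd=np.hypot(x,y); r=rd
    for _ in range(20): r=rd/(1+m['k1']*r*r)
    s=r/rd if rd>0 else 1
    d=np.array([x*s,-y*s,-1.]); V=np.array(m['view']); R=V[:3,:3]; 
    return -R.T@V[:3,3], R.T@d
def onz(m,px,z):
    o,d=ray(m,px); return o+d*(z-o[2])/d[2]
def proj(m,p):
    V=np.array(m['view']); c=V[:3,:3]@np.array(p)+V[:3,3]
    x,y=c[0]/-c[2],-c[1]/-c[2]; k=1+m['k1']*(x*x+y*y)
    return np.array([m['fx']*x*k+m['cx'],m['fy']*y*k+m['cy']])
E
python3 - <<'E'
from h import *
a=save('top','top0');b=save('side','side0')
for c in('top','side'):
    m=bot.camera_model(c); print(c,ray(m,(320,240)))
    for q in('slicer','sled','sled_turret','palm_grip','salt_shaker','tuna_tin','egg_timer','espresso_cup'):
        for r in bot.find_in(c,q)[:3]: print(q,round(r['score'],2),np.round(r['position']), np.round(onz(m,r['position'],.05),3))
o=bot.get_obs(); print(o['t'],o['eef_pos'],o['tool_rot'],o['contact_force'])
E
```

```text
top (array([-0.37578269,  0.26784956,  1.48293966]), array([ 0.53061669, -0.17886821, -0.82861833]))
slicer 0.97 [350. 231.] [ 0.544 -0.144  0.05 ]
sled 0.73 [346. 224.] [ 0.575 -0.142  0.05 ]
sled_turret 0.73 [347. 222.] [ 0.579 -0.147  0.05 ]
sled_turret 0.63 [262. 248.] [0.572 0.141 0.05 ]
palm_grip 0.81 [305. 258.] [0.492 0.025 0.05 ]
palm_grip 0.77 [278. 290.] [0.409 0.137 0.05 ]
palm_grip 0.58 [312. 282.] [0.405 0.029 0.05 ]
salt_shaker 0.56 [262. 247.] [0.577 0.141 0.05 ]
tuna_tin 0.56 [232. 281.] [0.485 0.259 0.05 ]
egg_timer 0.85 [198. 330.] [0.359 0.393 0.05 ]
espresso_cup 0.58 [442. 248.] [ 0.391 -0.399  0.05 ]
side (array([ 0.34304027, -1.27507868,  0.97483362]), array([ 0.11610934,  0.82764617, -0.54912831]))
slicer 0.79 [340. 299.] [ 0.55  -0.157  0.05 ]
slicer 0.48 [285. 249.] [0.433 0.087 0.05 ]
sled 0.71 [341. 290.] [ 0.561 -0.118  0.05 ]
sled_turret 0.75 [343. 289.] [ 0.566 -0.118  0.05 ]
palm_grip 0.77 [285. 248.] [0.434 0.093 0.05 ]
palm_grip 0.75 [317. 268.] [ 0.512 -0.018  0.05 ]
palm_grip 0.69 [286. 270.] [ 0.427 -0.013  0.05 ]
salt_shaker 0.89 [333. 238.] [0.578 0.123 0.05 ]
salt_shaker 0.51 [342. 289.] [ 0.563 -0.117  0.05 ]
tuna_tin 0.5 [307. 230.] [0.506 0.178 0.05 ]
egg_timer 0.53 [258. 206.] [0.368 0.337 0.05 ]
espresso_cup 0.74 [284. 388.] [ 0.387 -0.43   0.05 ]
0.9 [ 0.20834531 -0.64205287  0.2452973 ] [-4.16362805e-06  9.87720598e-01  1.56230662e-01 -1.09312434e-05] [ 0.34756267 -0.26096931 -0.35865041]
```

View pics/top0.png

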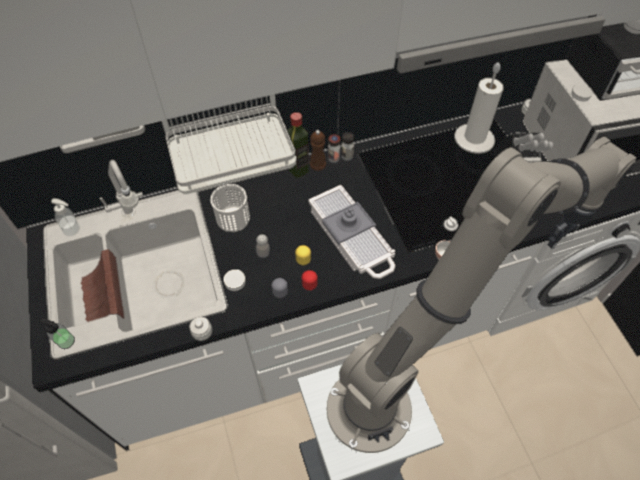

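View pics/side0.png

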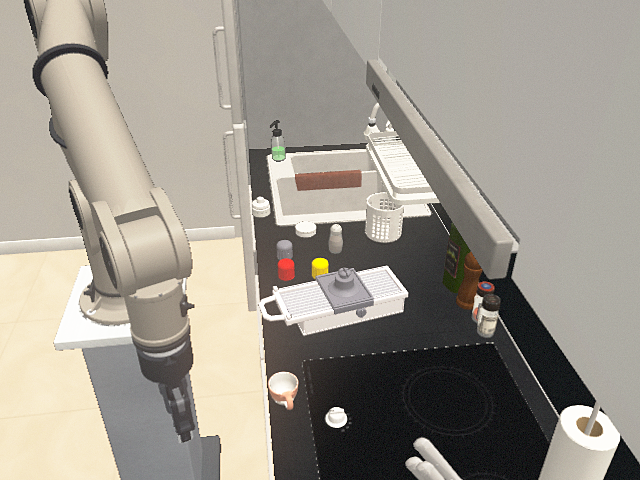

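The top view shows the grey grip at (280,288), the red and yellow look-alikes at (310,280) and (303,255), and the turret at about (348,217). The slicer's loop is at (380,268). The side view shows the grey grip at (285,249) and the turret at (345,280).

Run:
```python
from h import *
def tri(a,b):
    ma,mb=bot.camera_model('top'),bot.camera_model('side')
    (o1,d1),(o2,d2)=ray(ma,a),ray(mb,b)
    s=np.linalg.lstsq(np.c_[d1,-d2],o2-o1,rcond=None)[0]
    p,q=o1+s[0]*d1,o2+s[1]*d2; return (p+q)/2,np.linalg.norm(p-q)
print('grey',tri((279,289),(285,249)))
print('stud',tri((348,213),(344,272)))
m=bot.camera_model('top')
for c in((380,270),):print('loop',onz(m,c,.05))
bot.read_camera('top')
ol=bot.outline_of('top','slicer')[0]['pixels']
P=np.array([onz(m,(c,r),.06)[:2] for r,c in np.argwhere(ol)],dtype=np.float32)
print(cv2.minAreaRect(P),cv2.boxPoints(cv2.minAreaRect(P)))
print(bot.camera_model('wrist'), bot.get_obs()['tool_rot'])
```

```text
grey (array([0.4340578 , 0.12969828, 0.0182269 ]), np.float64(0.0065922005168899366))
stud (array([ 0.56267141, -0.14112103,  0.12318467]), np.float64(0.0011746753299247312))
loop [ 0.37763979 -0.18031413  0.05      ]
((0.5344887971878052, -0.1519794762134552), (0.3724038898944855, 0.15618978440761566), 11.778200149536133) [[ 0.33626628 -0.11353707]
 [ 0.36814833 -0.2664383 ]
 [ 0.7327113  -0.19042188]
 [ 0.70082927 -0.03752065]]
{'fx': 399.2740781002973, 'fy': 399.2740781002973, 'cx': 324.392225265906, 'cy': 244.34070774130095, 'k1': -0.08706520807003464, 'view': array([[ 0.30914261, -0.95101458,  0.00145826, -0.67533888],
       [ 0.91240367,  0.29615832, -0.28250626,  0.03636853],
       [ 0.26823569,  0.08866524,  0.95926435, -0.37720591],
       [ 0.        ,  0.        ,  0.        ,  1.        ]])} [2.68353256e-05 9.87725366e-01 1.56200516e-01 6.59466858e-08]
```

>>> drive_tool:
  commands:
    - {"hand": 1,"translation": [30,45,30],"angular": [0,0,0]}
    - {"hand": 1,"translation": [60,90,30],"angular": [0,0,0]}
    - {"hand": 1,"translation": [90,135,30],"angular": [0,0,-0.1]}
    - {"hand": 1,"translation": [120,180,30],"angular": [0,0,-0.108]}
    - {"hand": 1,"translation": [150,225,30],"angular": [0,0,-0.108]}
    - {"hand": 1,"translation": [185,270,30],"angular": [0,0,-0.108]}
    - {"hand": 1,"translation": [220,315,30],"angular": [0,0,-0.108]}
    - {"hand": 1,"translation": [255,360,30],"angular": [0,0,-0.108]}
    - {"hand": 1,"translation": [290,405,30],"angular": [0,0,-0.108]}
    - {"hand": 1,"translation": [325,455,30],"angular": [0,0,-0.108]}
    - {"hand": 1,"translation": [355,501,30],"angular": [0,0,-0.108]}
    - {"hand": 1,"translation": [355,501,30],"angular": [0,0,-0.108]}
  force: 40

```text
t: 2.5
eef_pos: [0.5656, -0.1353, 0.2754]
tool_rot: [-0.001, 0.994, 0.107, 0.001]
contact_force: [-0.8, -1.0, -0.6]
gripper_width: 0.999
grasp_force: 0.0
```

Run:
```python
from h import *
o=bot.get_obs(); m=bot.camera_model('wrist'); save('wrist','w1')
print(o['t'],o['eef_pos'],o['tool_rot'],np.round(m['view'],3).tolist())
print('pred stud',proj(m,(.563,-.141,.134)))
for q in('sled_turret','sled','slicer'):
    for r in bot.outline_of('wrist',q)[:2]:
        P=r['pixels']; rr,cc=np.nonzero(P); print(q,round(r['score'],2),np.round(r['position']),cc.min(),cc.max(),rr.min(),rr.max())
        pts=np.array([onz(m,(c,y),.085)[:2] for y,c in np.argwhere(P)[::5]],dtype=np.float32); print(cv2.minAreaRect(pts))
```

```text
2.5 [ 0.56564703 -0.13525906  0.27543249] [-1.17512784e-03  9.94250208e-01  1.07072042e-01  8.48397166e-04] [[0.213, -0.977, -0.001, -0.253], [0.938, 0.205, -0.281, -0.458], [0.274, 0.059, 0.96, -0.554], [0.0, 0.0, 0.0, 1.0]]
pred stud [331.83308781 239.98680807]
sled_turret 0.8 [337. 222.] 250 419 158 286
((0.5626887679100037, -0.14353856444358826), (0.10798850655555725, 0.13557401299476624), 11.817361831665039)
sled 0.77 [333. 220.] 250 418 158 285
((0.5627261400222778, -0.14324744045734406), (0.1063833087682724, 0.13402177393436432), 11.601117134094238)
slicer 0.9 [334. 209.] 250 418 33 425
((0.5355424880981445, -0.1490873396396637), (0.34609830379486084, 0.1347213089466095), 12.145662307739258)
```

View pics/w1.png

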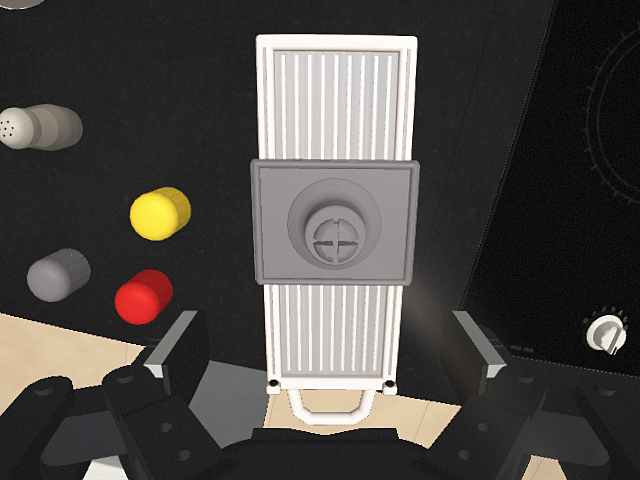

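The wrist view shows the turret and stud at (336,238) between the open jaws, with the grey grip at (48,280), red at (133,300) and yellow at (155,215).

>>> drive_tool:
  commands:
    - {"hand": 1,"translation": [-3,-8,-40],"angular": [0,0,0]}
    - {"hand": 1,"translation": [-3,-8,-80],"angular": [0,0,0]}
    - {"hand": 1,"translation": [-3,-8,-115],"angular": [0,0,0]}
    - {"hand": 1,"translation": [-3,-8,-115],"angular": [0,0,0]}

```text
t: 3.2
eef_pos: [0.5577, -0.1505, 0.158]
tool_rot: [-0.001, 0.995, 0.101, -0.003]
contact_force: [0.3, 1.2, -0.8]
gripper_width: 0.999
grasp_force: 0.0
```

Run:
```python
from h import *
o=bot.get_obs();print(o['t'],o['eef_pos'],o['tool_rot'],o['contact_force'],o['joint_vel'])
```

```text
3.2 [ 0.55769122 -0.15048784  0.1580266 ] [-5.11569315e-04  9.94836201e-01  1.01452700e-01 -2.83218633e-03] [ 0.29792844  1.22216112 -0.80136702] [-0.00254807 -0.04556176 -0.0108     -0.05812987 -0.00647589  0.02597111
  0.00433206]
```

>>> drive_tool:
  commands:
    - {"hand": 1,"translation": [3,6,-20],"angular": [0,0,0]}
    - {"hand": 1,"translation": [3,6,-40],"angular": [0,0,0]}
    - {"hand": 1,"translation": [3,6,-53],"angular": [0,0,0]}
    - {"hand": 1,"translation": [3,6,-53],"angular": [0,0,0]}
    - {"hand": 1,"translation": [3,6,-53],"angular": [0,0,0]}

```text
t: 3.82
eef_pos: [0.564, -0.1435, 0.1084]
tool_rot: [0.0, 0.995, 0.102, 0.001]
contact_force: [-0.5, 0.7, -0.3]
gripper_width: 0.998
grasp_force: 0.0
```

Well centred; close on the turret.

>>> drive_tool:
  commands:
    - {"hand": 0.4,"translation": [0,0,0],"angular": [0,0,0]}
    - {"hand": 0.4,"translation": [0,0,0],"angular": [0,0,0]}
    - {"hand": 0.4,"translation": [0,0,0],"angular": [0,0,0]}
    - {"hand": 0.4,"translation": [0,0,0],"angular": [0,0,0]}
  force: 30

```text
t: 4.32
eef_pos: [0.5638, -0.1434, 0.108]
tool_rot: [0.0, 0.995, 0.103, 0.0]
contact_force: [-2.0, -0.8, 6.0]
gripper_width: 0.539
grasp_force: 30.5
```

>>> drive_tool:
  commands:
    - {"hand": 0.4,"translation": [-10,-2,0],"angular": [0,0,0]}
    - {"hand": 0.4,"translation": [-20,-4,0],"angular": [0,0,0]}
    - {"hand": 0.4,"translation": [-29,-6,0],"angular": [0,0,0]}
    - {"hand": 0.4,"translation": [-39,-8,0],"angular": [0,0,0]}
    - {"hand": 0.4,"translation": [-49,-10,0],"angular": [0,0,0]}
    - {"hand": 0.4,"translation": [-49,-10,0],"angular": [0,0,0]}

```text
t: 5.08
eef_pos: [0.5129, -0.154, 0.1079]
tool_rot: [0.0, 0.995, 0.102, -0.001]
contact_force: [-0.5, -2.3, 9.1]
gripper_width: 0.535
grasp_force: 32.9
```

>>> drive_tool:
  commands:
    - {"hand": 0.4,"translation": [-7,-1.5,0],"angular": [0,0,0]}
    - {"hand": 0.4,"translation": [-14,-3,0],"angular": [0,0,0]}
    - {"hand": 0.4,"translation": [-20,-4,0],"angular": [0,0,0]}
    - {"hand": 0.4,"translation": [-25,-5,0],"angular": [0,0,0]}
    - {"hand": 0.4,"translation": [-29,-6,0],"angular": [0,0,0]}

```text
t: 5.7
eef_pos: [0.4854, -0.1598, 0.1079]
tool_rot: [0.001, 0.995, 0.102, 0.001]
contact_force: [3.0, -2.0, 5.7]
gripper_width: 0.541
grasp_force: 32.6
```

>>> drive_tool:
  commands:
    - {"hand": 0.4,"translation": [-4,-0.8,0],"angular": [0,0,0]}
    - {"hand": 0.4,"translation": [-8,-1.6,0],"angular": [0,0,0]}
    - {"hand": 0.4,"translation": [-12,-2.4,0],"angular": [0,0,0]}
    - {"hand": 0.4,"translation": [-15,-3,0],"angular": [0,0,0]}

```text
t: 6.2
eef_pos: [0.4705, -0.1629, 0.108]
tool_rot: [0.001, 0.995, 0.102, 0.001]
contact_force: [3.6, -3.6, 5.8]
gripper_width: 0.543
grasp_force: 32.6
```

>>> drive_tool:
  commands:
    - {"hand": 0.4,"translation": [-4,-0.8,0],"angular": [0,0,0]}
    - {"hand": 0.4,"translation": [-8,-1.6,0],"angular": [0,0,0]}
    - {"hand": 0.4,"translation": [-12,-2.4,0],"angular": [0,0,0]}
    - {"hand": 0.4,"translation": [-15,-3,0],"angular": [0,0,0]}

```text
t: 6.7
eef_pos: [0.4639, -0.1643, 0.1088]
tool_rot: [0.001, 0.995, 0.104, 0.009]
contact_force: [27.2, 0.2, -13.9]
gripper_width: 0.531
grasp_force: 36.1
```

The force rose to 27 N, so the sled is at its stop. I'll ease off, release and lift while looking.

>>> drive_tool:
  commands:
    - {"hand": 0.4,"translation": [6,1.2,0],"angular": [0,0,0]}
    - {"hand": 0.4,"translation": [6,1.2,0],"angular": [0,0,0]}
    - {"hand": 1,"translation": [6,1.2,0],"angular": [0,0,0]}
    - {"hand": 1,"translation": [6,1.2,0],"angular": [0,0,0]}
    - {"hand": 1,"translation": [6,1.2,0],"angular": [0,0,0]}
    - {"hand": 1,"translation": [6,1.2,0],"angular": [0,0,0]}

```text
t: 7.45
eef_pos: [0.4607, -0.1637, 0.107]
tool_rot: [-0.0, 0.995, 0.103, -0.001]
contact_force: [-0.2, -0.2, 0.1]
gripper_width: 1.002
grasp_force: 0.0
```

>>> drive_tool:
  commands:
    - {"hand": 1,"translation": [0,0,30],"angular": [0,0,0]}
    - {"hand": 1,"translation": [0,0,70],"angular": [0,0,0]}
    - {"hand": 1,"translation": [0,0,110],"angular": [0,0,0]}
    - {"hand": 1,"translation": [0,0,150],"angular": [0,0,0]}
    - {"hand": 1,"translation": [0,0,170],"angular": [0,0,0]}
    - {"hand": 1,"translation": [0,0,170],"angular": [0,0,0]}
    - {"hand": 1,"translation": [0,0,170],"angular": [0,0,0]}

```text
t: 8.32
eef_pos: [0.4607, -0.1637, 0.2762]
tool_rot: [-0.0, 0.995, 0.103, -0.001]
contact_force: [-0.0, -0.6, -0.3]
gripper_width: 1.006
grasp_force: 0.0
```

Run:
```python
from h import *
o=bot.get_obs(); m=bot.camera_model('wrist'); save('wrist','w2')
print(o['t'],o['eef_pos'],o['tool_rot'],o['q'])
print('pred stud top',proj(m,(.4645,-.164,.134)))
r=bot.outline_of('wrist','sled')[0]; P=r['pixels']
print(cv2.minAreaRect(np.array([onz(m,(c,y),.085)[:2] for y,c in np.argwhere(P)[::5]],dtype=np.float32)))
for r in bot.outline_of('wrist','palm_grip'):
    rr,cc=np.nonzero(r['pixels']); print(round(r['score'],2),np.round(r['position']),cc.min(),cc.max(),rr.min(),rr.max(),onz(m,r['position'],.03))
```

```text
8.325 [ 0.46066359 -0.1636962   0.27623207] [-2.94076858e-04  9.94709788e-01  1.02721558e-01 -7.94909717e-04] [ 0.4489584   0.15355313 -0.26065624  1.93603952  0.0451029   1.05923752
 -1.19591339]
pred stud top [325.88119585 228.61137235]
((0.4658612608909607, -0.16415457427501678), (0.10728229582309723, 0.13601592183113098), 11.783668518066406)
0.97 [ 32. 175.] 0 69 149 199 [0.4332896  0.12326602 0.03      ]
0.96 [126. 194.] 92 156 170 221 [0.43290821 0.02603374 0.03      ]
0.66 [144. 101.] 109 175 71 125 [0.5223808  0.01689339 0.03      ]
```

View pics/w2.png

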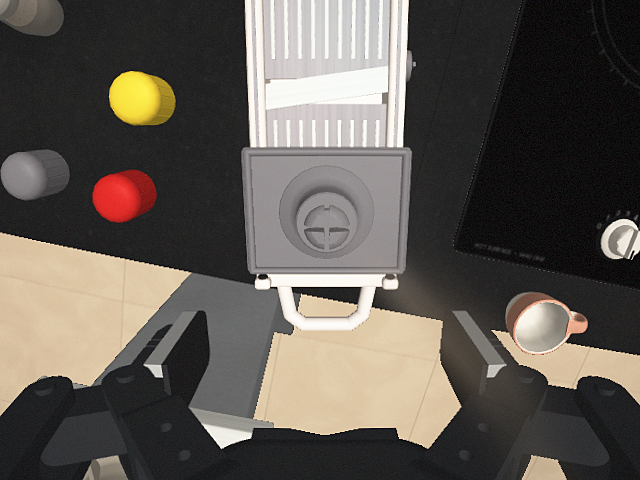

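The wrist view shows the sled against the handle end, with the blade bare at (330,90) and the stud at (325,228). The grey grip is at (32,175). Next I go above the grey grip.

>>> drive_tool:
  commands:
    - {"hand": 1,"translation": [-3,40,0],"angular": [0,0,0]}
    - {"hand": 1,"translation": [-6,80,0],"angular": [0,0,0]}
    - {"hand": 1,"translation": [-10,120,0],"angular": [0,0,0]}
    - {"hand": 1,"translation": [-14,160,0],"angular": [0,0,0]}
    - {"hand": 1,"translation": [-19,200,-15],"angular": [0,0,0]}
    - {"hand": 1,"translation": [-23,240,-35],"angular": [0,0,0]}
    - {"hand": 1,"translation": [-26,270,-55],"angular": [0,0,0]}
    - {"hand": 1,"translation": [-28,287,-70],"angular": [0,0,0]}
    - {"hand": 1,"translation": [-28,287,-70],"angular": [0,0,0]}
    - {"hand": 1,"translation": [-28,287,-70],"angular": [0,0,0]}

```text
t: 9.72
eef_pos: [0.4336, 0.1223, 0.2074]
tool_rot: [0.0, 0.995, 0.102, -0.0]
contact_force: [-0.1, 0.4, 0.4]
gripper_width: 1.001
grasp_force: 0.0
```

Run:
```python
from h import *
from scipy.optimize import least_squares
o=bot.get_obs(); m=bot.camera_model('wrist'); save('wrist','w3')
print(o['t'],o['eef_pos'],o['tool_rot'])
def sil(x,y):
    a=np.linspace(0,2*np.pi,60)
    P=[proj(m,(x+r*np.cos(t),y+r*np.sin(t),z)) for r,z in((.023,0),(.023,.034),(.018,.044),(.008,.05)) for t in a]
    return cv2.convexHull(np.array(P,np.float32))
for r in bot.outline_of('wrist','palm_grip'):
    M=r['pixels'].astype(np.uint8); c=onz(m,r['position'],.03)
    def cost(p):
        I=np.zeros((480,640),np.uint8); cv2.fillConvexPoly(I,np.round(sil(*p)).astype(int),1); return -(I&M).sum()/(I|M).sum()
    from scipy.optimize import minimize
    s=minimize(cost,c[:2],method='Nelder-Mead',options=dict(initial_simplex=[c[:2],c[:2]+[.008,0],c[:2]+[0,.008]],xatol=2e-4))
    print(round(r['score'],2),np.round(r['position']),c,s.x,s.fun)
```

```text
9.725 [0.43357159 0.12232603 0.20739658] [ 1.68635546e-04  9.94754064e-01  1.02295160e-01 -1.57898197e-04]
0.88 [482. 136.] [0.52341773 0.01993871 0.03      ] [0.57041773 0.04093871] 0.0
0.83 [320. 222.] [0.4333333  0.12523931 0.03      ] [0.4803333  0.14623931] 0.0
0.81 [431. 245.] [0.43303765 0.03466607 0.03      ] [0.48003765 0.05566607] 0.0<stdin>:12: RuntimeWarning: overflow encountered in scalar negative
```

View pics/w3.png

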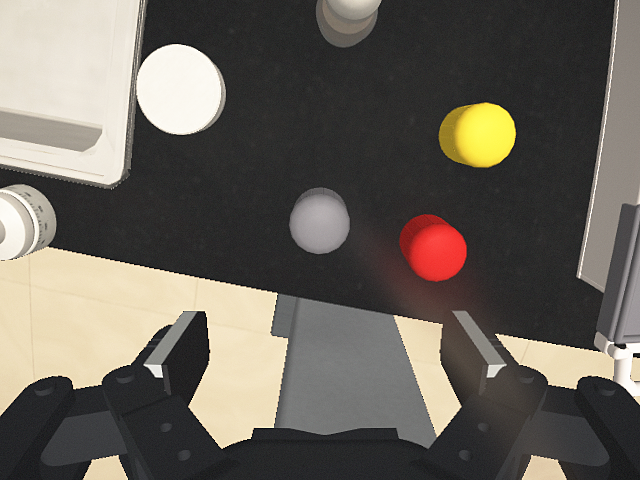

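The grey grip is at (320,220), between the jaws, with red to its right at (433,247). The fit failed on a sign bug (uint8 overflow), so I'll redo it.

Run:
```python
from h import *
from scipy.optimize import minimize
m=bot.camera_model('wrist')
bot.read_camera('wrist')
def sil(x,y):
    a=np.linspace(0,2*np.pi,60)
    P=[proj(m,(x+r*np.cos(t),y+r*np.sin(t),z)) for r,z in((.023,0),(.023,.034),(.018,.044),(.008,.05)) for t in a]
    return cv2.convexHull(np.array(P,np.float32))
for r in bot.outline_of('wrist','palm_grip'):
    M=r['pixels'].astype(np.uint8); c=onz(m,r['position'],.03)[:2]
    def cost(p):
        I=np.zeros((480,640),np.uint8); cv2.fillConvexPoly(I,np.round(sil(*p)).astype(int),1); return -float((I&M).sum())/float((I|M).sum())
    s=minimize(cost,c,method='Nelder-Mead',options=dict(initial_simplex=[c,c+[.008,0],c+[0,.008]],xatol=2e-4))
    print(np.round(r['position']),c,s.x,s.fun)
```

```text
[479. 137.] [0.52248848 0.02124088] [0.52376098 0.02039716] -0.9718015665796345
[432. 247.] [0.43215247 0.03288705] [0.42817223 0.02939649] -0.9500295683027794
[316. 223.] [0.43253431 0.12862172] [0.43227309 0.12591686] -0.9676913425345044
```

>>> drive_tool:
  commands:
    - {"hand": 1,"translation": [-1,3.5,-40],"angular": [0,0,0]}
    - {"hand": 1,"translation": [-1,3.5,-80],"angular": [0,0,0]}
    - {"hand": 1,"translation": [-1,3.5,-120],"angular": [0,0,0]}
    - {"hand": 1,"translation": [-1,3.5,-150],"angular": [0,0,0]}
    - {"hand": 1,"translation": [-1,3.5,-175],"angular": [0,0,0]}
    - {"hand": 1,"translation": [-1,3.5,-186],"angular": [0,0,0]}
    - {"hand": 1,"translation": [-1,3.5,-186],"angular": [0,0,0]}

```text
t: 10.8
eef_pos: [0.4324, 0.1264, 0.0212]
tool_rot: [0.0, 0.995, 0.103, -0.0]
contact_force: [-0.1, -0.0, -0.7]
gripper_width: 1.002
grasp_force: 0.0
```

>>> drive_tool:
  commands:
    - {"hand": 0.4,"translation": [0,0,0],"angular": [0,0,0]}
    - {"hand": 0.4,"translation": [0,0,0],"angular": [0,0,0]}
    - {"hand": 0.4,"translation": [0,0,0],"angular": [0,0,0]}
    - {"hand": 0.4,"translation": [0,0,0],"angular": [0,0,0]}
  force: 60

```text
t: 11.3
eef_pos: [0.433, 0.1267, 0.0224]
tool_rot: [0.0, 0.995, 0.103, 0.001]
contact_force: [-1.8, -1.0, 8.9]
gripper_width: 0.53
grasp_force: 60.3
```

>>> drive_tool:
  commands:
    - {"hand": 0.4,"translation": [0,0,15],"angular": [0,0,0]}
    - {"hand": 0.4,"translation": [0,0,50],"angular": [0,0,0]}
    - {"hand": 0.4,"translation": [0,0,90],"angular": [0,0,0]}
    - {"hand": 0.4,"translation": [2,-20,130],"angular": [0,0,0]}
    - {"hand": 0.4,"translation": [6,-55,165],"angular": [0,0,0]}
    - {"hand": 0.4,"translation": [10,-95,180],"angular": [0,0,0]}
    - {"hand": 0.4,"translation": [15,-135,180],"angular": [0,0,0]}
    - {"hand": 0.4,"translation": [20,-175,180],"angular": [0,0,0]}
    - {"hand": 0.4,"translation": [25,-215,180],"angular": [0,0,0]}
    - {"hand": 0.4,"translation": [29,-250,180],"angular": [0,0,0]}
    - {"hand": 0.4,"translation": [32.5,-275,180],"angular": [0,0,0]}
    - {"hand": 0.4,"translation": [32.5,-290,180],"angular": [0,0,0]}

```text
t: 12.8
eef_pos: [0.4646, -0.1645, 0.202]
tool_rot: [0.0, 0.995, 0.102, 0.0]
contact_force: [-0.1, 1.2, -1.4]
gripper_width: 0.525
grasp_force: 61.6
```

>>> drive_tool:
  commands:
    - {"hand": 0.4,"translation": [0,0,0],"angular": [0,0,0]}
    - {"hand": 0.4,"translation": [0,0,0],"angular": [0,0,0]}

```text
t: 13.05
eef_pos: [0.4648, -0.1621, 0.2015]
tool_rot: [-0.0, 0.995, 0.103, 0.0]
contact_force: [1.0, -0.3, -0.8]
gripper_width: 0.526
grasp_force: 61.6
```

Run:
```python
from h import *
from scipy.optimize import minimize
from scipy.spatial.transform import Rotation as Ro
o=bot.get_obs(); m=bot.camera_model('wrist'); save('wrist','w4')
p=np.array(o['eef_pos']);print(o['t'],p,o['tool_rot'],o['contact_force'])
print('pred stud top',proj(m,(.465,-.164,.134)), 'pred dome top',proj(m,p+[0,0,.028]))
for r in bot.outline_of('wrist','palm_grip')[:3]:
    rr,cc=np.nonzero(r['pixels']); print(round(r['score'],2),np.round(r['position']),cc.min(),cc.max(),rr.min(),rr.max())
for c in('side',):
    save(c,'side4'); mm=bot.camera_model(c); print(proj(mm,p),proj(mm,(.465,-.164,.134)))
im=cv2.imread('pics/side4.png')[220:340,230:390]; cv2.imwrite('pics/side4c.png',cv2.resize(im,None,fx=5,fy=5,interpolation=cv2.INTER_CUBIC))
```

```text
13.05 [ 0.4647681  -0.16206073  0.20146729] [-2.81064442e-04  9.94635945e-01  1.03437214e-01  3.25370389e-05] [ 1.04242309 -0.31314059 -0.82195019]
pred stud top [328.11375296 271.43352708] pred dome top [324.62450937 383.47670858]
0.86 [102. 100.] 58 143 64 131
0.72 [580. 365.] 538 634 328 403
0.62 [321. 348.] 254 396 256 425
[305.40548474 253.51286857] [305.8966541  277.04773213]
```

View pics/w4.png

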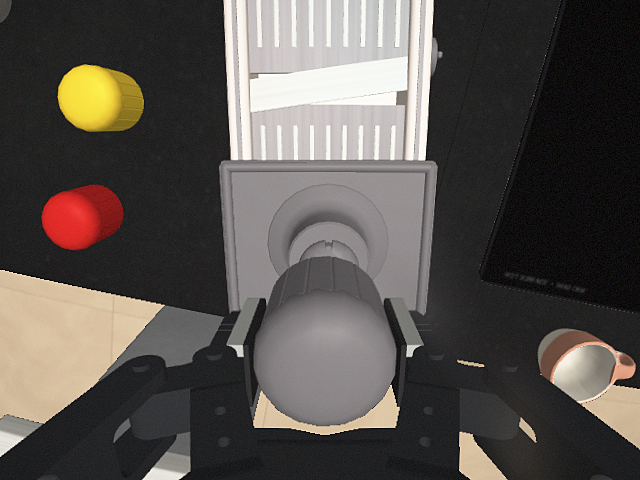

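View pics/side4c.png

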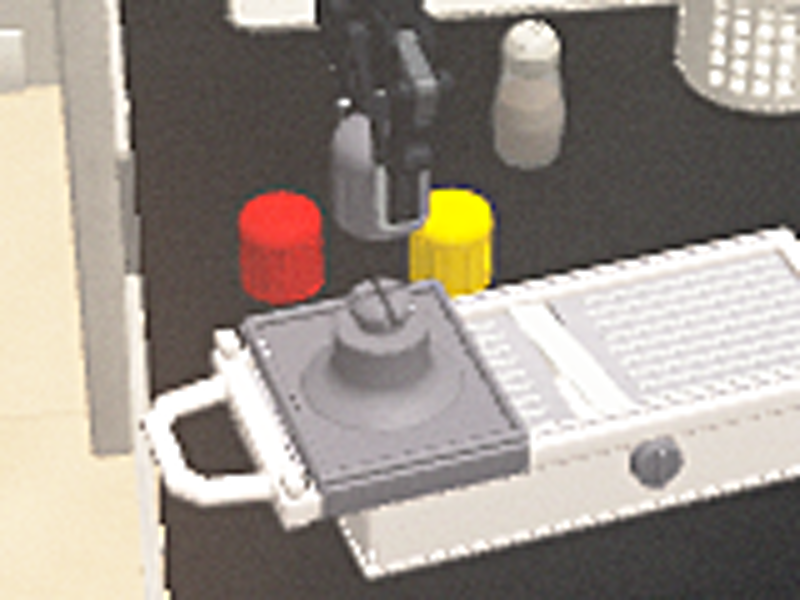

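Wrist view: the grip is held upright at (325,345) with the stud just behind it at (328,250). The side crop shows the grip right above the stud, at crop columns 380 and 378. I'll refine with a fit.

Run:
```python
from h import *
from scipy.optimize import minimize
def sil(m,x,y,z0,prof):
    a=np.linspace(0,2*np.pi,60)
    return cv2.convexHull(np.array([proj(m,(x+r*np.cos(t),y+r*np.sin(t),z0+z)) for r,z in prof for t in a],np.float32))
G=((.023,0),(.023,.034),(.018,.044),(.008,.05))
p=np.array(bot.get_obs()['eef_pos']); print(p)
for cam in('wrist','side'):
    m=bot.camera_model(cam); bot.read_camera(cam)
    ols=bot.outline_of(cam,'palm_grip')
    t=proj(m,p); ols=sorted(ols,key=lambda r:np.hypot(*(np.array(r['position'])-proj(m,p+[0,0,.005]))))
    M=ols[0]['pixels'].astype(np.uint8); rr,cc=np.nonzero(M); print(cam,ols[0]['position'],cc.min(),cc.max(),rr.min(),rr.max())
    h=sil(m,p[0],p[1],p[2]-.0215,G).reshape(-1,2); print('pred',h.min(0),h.max(0))
    for d in((.005,0),(0,.005)):
        h=sil(m,p[0]+d[0],p[1]+d[1],p[2]-.0215,G).reshape(-1,2); print('  d5mm',d,h.min(0),h.max(0))
    # sled plate at rim height
    P=bot.outline_of(cam,'sled')[0]['pixels']
    print(cv2.minAreaRect(np.array([onz(m,(c,y),.085)[:2] for y,c in np.argwhere(P)[::5]],dtype=np.float32)))
```

```text
[ 0.46490889 -0.16222529  0.20139947]
wrist [324.2, 344.2] 254 395 256 425
pred [254.96507 256.6422 ] [394.13095 419.94302]
  d5mm (0.005, 0) [257.2797  244.71257] [398.13098 407.55856]
  d5mm (0, 0.005) [240.00853 254.14438] [379.48145 417.33954]
((0.4687109887599945, -0.16339193284511566), (0.10067117214202881, 0.13354791700839996), 11.233945846557617)
side [302.2, 253.3] 296 307 243 267
pred [295.55545 241.33182] [315.29916 266.7743 ]
  d5mm (0.005, 0) [297.69217 241.17668] [317.4039  266.60712]
  d5mm (0, 0.005) [295.33676 240.172  ] [315.02466 265.52856]
((0.4631166458129883, -0.17678654193878174), (0.10646752268075943, 0.16623756289482117), 11.67806339263916)
```

>>> drive_tool:
  commands:
    - {"hand": 0.4,"translation": [0,-1.5,-15],"angular": [0,0,0]}
    - {"hand": 0.4,"translation": [0,-1.5,-30],"angular": [0,0,0]}
    - {"hand": 0.4,"translation": [0,-1.5,-40],"angular": [0,0,0]}
    - {"hand": 0.4,"translation": [0,-1.5,-46],"angular": [0,0,0]}
    - {"hand": 0.4,"translation": [0,-1.5,-48],"angular": [0,0,0]}
    - {"hand": 0.4,"translation": [0,-1.5,-48],"angular": [0,0,0]}
  force: 80

```text
t: 14.25
eef_pos: [0.465, -0.1648, 0.1534]
tool_rot: [0.0, 0.995, 0.103, 0.0]
contact_force: [0.3, -0.6, -0.8]
gripper_width: 0.519
grasp_force: 81.8
```

>>> drive_tool:
  commands:
    - {"hand": 0.4,"translation": [0,0,-2],"angular": [0,0,0]}
    - {"hand": 0.4,"translation": [0,0,-4],"angular": [0,0,0]}
    - {"hand": 0.4,"translation": [0,0,-4],"angular": [0,0,0]}

```text
t: 14.62
eef_pos: [0.4651, -0.1646, 0.1501]
tool_rot: [0.0, 0.995, 0.103, 0.0]
contact_force: [-2.5, 1.6, 6.5]
gripper_width: 0.526
grasp_force: 82.7
```

>>> drive_tool:
  commands:
    - {"hand": 0.4,"translation": [-0.4,0.3,-2],"angular": [0,0,0]}
    - {"hand": 0.4,"translation": [-0.4,0.3,-4],"angular": [0,0,0]}
    - {"hand": 0.4,"translation": [-0.4,0.3,-5],"angular": [0,0,0]}
    - {"hand": 0.4,"translation": [-0.4,0.3,-5],"angular": [0,0,0]}

```text
t: 15.12
eef_pos: [0.4648, -0.1643, 0.1441]
tool_rot: [-0.0, 0.995, 0.103, 0.0]
contact_force: [1.1, 0.5, -4.9]
gripper_width: 0.52
grasp_force: 82.0
```

>>> drive_tool:
  commands:
    - {"hand": 0.4,"translation": [0,0,-2],"angular": [0,0,0]}
    - {"hand": 0.4,"translation": [0,0,-4],"angular": [0,0,0]}
    - {"hand": 0.4,"translation": [0,0,-5],"angular": [0,0,0]}
    - {"hand": 0.4,"translation": [0,0,-5],"angular": [0,0,0]}

```text
t: 15.62
eef_pos: [0.4641, -0.1649, 0.1392]
tool_rot: [0.0, 0.995, 0.103, -0.0]
contact_force: [0.8, 0.1, -1.0]
gripper_width: 0.521
grasp_force: 82.3
```

Clicked: the force went negative, so the prongs are pulling the grip down. Now I press it home.

>>> drive_tool:
  commands:
    - {"hand": 0.4,"translation": [0,0,-2],"angular": [0,0,0]}
    - {"hand": 0.4,"translation": [0,0,-4],"angular": [0,0,0]}
    - {"hand": 0.4,"translation": [0,0,-5],"angular": [0,0,0]}
    - {"hand": 0.4,"translation": [0,0,-5],"angular": [0,0,0]}

```text
t: 16.12
eef_pos: [0.4684, -0.1641, 0.1384]
tool_rot: [0.001, 0.995, 0.103, 0.004]
contact_force: [-2.5, 4.3, 27.9]
gripper_width: 0.523
grasp_force: 85.7
```

Pressed home at 28 N, but the tool moved +4 mm in x, so the sled may have crept. I'll push it back toward the stop while pressing.

>>> drive_tool:
  commands:
    - {"hand": 0.4,"translation": [-2,-0.4,2],"angular": [0,0,0]}
    - {"hand": 0.4,"translation": [-4,-0.8,2],"angular": [0,0,0]}
    - {"hand": 0.4,"translation": [-6,-1.2,2],"angular": [0,0,0]}
    - {"hand": 0.4,"translation": [-6,-1.2,2],"angular": [0,0,0]}

```text
t: 16.62
eef_pos: [0.4619, -0.1654, 0.1385]
tool_rot: [0.001, 0.995, 0.103, 0.003]
contact_force: [3.2, 2.9, 10.6]
gripper_width: 0.523
grasp_force: 83.7
```

>>> drive_tool:
  commands:
    - {"hand": 0.4,"translation": [-2,-0.4,-1],"angular": [0,0,0]}
    - {"hand": 0.4,"translation": [-4,-0.8,-2.5],"angular": [0,0,0]}
    - {"hand": 0.4,"translation": [-4,-0.8,-2.5],"angular": [0,0,0]}
    - {"hand": 0.4,"translation": [-4,-0.8,-2.5],"angular": [0,0,0]}

```text
t: 17.12
eef_pos: [0.4617, -0.1655, 0.1384]
tool_rot: [0.001, 0.995, 0.103, 0.007]
contact_force: [6.1, 6.5, 25.2]
gripper_width: 0.525
grasp_force: 85.3
```

Run:
```python
from h import *
o=bot.get_obs();print(o['t'],o['eef_pos'],o['tool_rot'],o['contact_force'])
save('wrist','w5');m=bot.camera_model('side'); im=save('side','side5')
im=cv2.imread('pics/side5.png')[220:340,230:390]; cv2.imwrite('pics/side5c.png',cv2.resize(im,None,fx=5,fy=5,interpolation=cv2.INTER_CUBIC))
a=cv2.imread('pics/side4.png')[275:330,270:340].astype(int); b=cv2.imread('pics/side5.png')[275:330,270:340].astype(int)
g=cv2.phaseCorrelate(np.float64(a.mean(2)),np.float64(b.mean(2)));print('shift',g)
```

```text
17.125 [ 0.46174277 -0.16549832  0.13843115] [0.00122187 0.99460694 0.103463   0.00713733] [ 6.1440173   6.51463139 25.15885384]
shift ((-0.06740770538166885, -0.0379273164149474), 0.9175744470342121)
```

View pics/side5c.png

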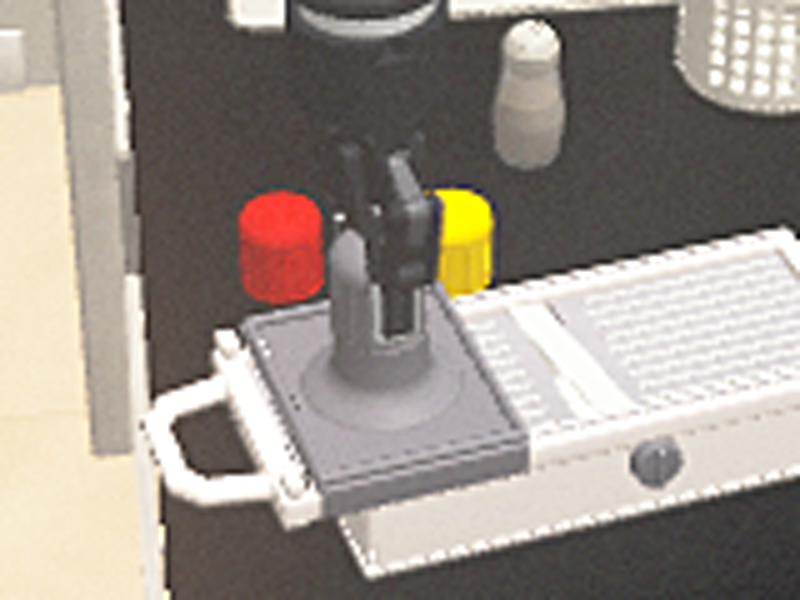

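View pics/w5.png

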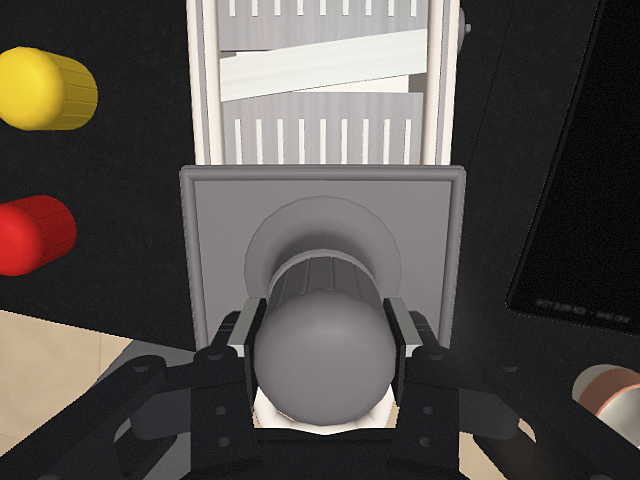

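The side crop and wrist view show the grip seated flush on the turret. The sled is back where it was at the stop (image shift 0.07 px), and the bystanders are untouched. I'll check that the press holds steady, then hand in.

>>> drive_tool:
  commands:
    - {"hand": 0.4,"translation": [-2,-0.4,0],"angular": [0,0,0]}
    - {"hand": 0.4,"translation": [-2,-0.4,0],"angular": [0,0,0]}
    - {"hand": 0.4,"translation": [-2,-0.4,0],"angular": [0,0,0]}
    - {"hand": 0.4,"translation": [-2,-0.4,0],"angular": [0,0,0]}

```text
t: 17.73
eef_pos: [0.4613, -0.1657, 0.1386]
tool_rot: [0.001, 0.995, 0.104, 0.009]
contact_force: [10.7, 6.4, 20.3]
gripper_width: 0.52
grasp_force: 84.7
```

```bash
python3 -c "
from station import bot
print(bot.hand_in())"
```

```text
the job is handed in; nothing more can be done
None
```

The job is handed in with the sled at its stop and the grey palm grip clicked fully home on the stud; the arm was still pressing it down with about 20 N, and I did not move any of the bystanders.

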